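Tighten two screws of an inlay clamping wheel

ROBOT

A 6-joint arm with a two-finger parallel gripper is mounted at the origin on the work surface. World frame = base frame: x ahead of the robot, y to its left, z up, the work surface at z = 0. Lengths are in mm, angles in rad, forces in N, time in s.
With the tool pointing down it reaches from about 325 to 1000 mm from the base axis. Payload 5.1 kg.
Tool frame: the origin (TCP) lies at the very end of the fingers, on their centre line; the grasp point (between the pads) lies 19 mm behind it; z points along the fingers, y is the line along which they close (so a half turn about z gives the same grasp; the last joint's range is limited). The gripper opens to 85 mm and grips with 20 to 120 N. Pads are 22 mm wide; open, the fingers measure 114 mm over their backs; the gripper's body (76 mm by 85 mm) begins 54 mm behind the grasp point. The pads swing forward as they close: fully open they stand 13 mm farther back than shut.
Start: joints at [-1.215, 0.124, 1.65, -0, 1.367, -0.083], TCP at [276.122, -588.423, 231.322] pointing down, gripper open.
Joint ranges: [-2.61, 2.61], [-1.02, 2.33], [0.03, 2.71], [-1.35, 4.49], [0.32, 2.68], [-2.91, 2.91]. Speed limits (rad/s): [2.57, 2.57, 3.14, 3.14, 3.14, 3.14].

INTERFACE

Orientations are given as a unit quaternion [w, x, y, z].
In Python, from bench import arm gives the robot as it stands.
- The arm moves only by the shell command python3 -m pendant 'ROWS' [FORCE]. ROWS is JSON, a list of rows, each an object with "dp": the shift along the tool's x, y, z in units of 0.5 m (1.0 is 0.5 m), a list of three; "dr": the turn, a rotation vector about the tool's x, y, z in units of pi rad (1.0 is pi rad), a list of three; "fingers": the opening, from -1 (shut) to 1 (fully open). In form: [{"dp": [dx, dy, dz], "dr": [wx, wy, wz], "fingers": fingers}, ...]. A call has 1 to 12 rows; each row is the pose to reach, as a shift and turn from the pose commanded when the call began, along the tool's axes at that moment, turning the shorter way round; what a row does not reach only later rows make up. A row lasts 1/8 s, in which the tool goes at most 62.5 mm and 10.7 degrees, less where a joint would pass 70% of its speed; a pose out of reach is approached as far as the arm can. A call with a number of a shift or a turn outside -1 to 1 is refused whole. A call with a gripper value outside its range is refused whole. The fingers move at their own pace and stop on an object; FORCE is the grip in N (left out, the last holds). Time passes only in rows, so rows that repeat a pose let the fingers close. It gives the time, the measured TCP pose, the force, the opening and the grip force at its end, in the units of the state.
- arm.get_obs(): the state, without advancing time (a new reading comes with each control period).
- arm.snapshot(name): name is "side" or "top" or "wrist"; returns the picture (480x640x3 uint8, blue, green, red); there is no depth.
- arm.calibration(name): a dict with "vfov" (degrees; the focal length in pixels is half the picture's height over the tangent of half this angle, whatever the lens; pixels are square), "cx", "cy" (the principal point, pixels), "world_from_camera" (4x4, takes a point from camera to world coordinates). Camera axes: x right, y down, z forward; pixel columns grow to the right and rows downward; lengths in mm; the calibration is good to about 2 mm. A picture is of the moment at which its call begins: read the wrist's pose just before it. calibration takes no time and is no camera call; for the wrist camera it gives the pose at the moment of the call.
- arm.sign_off(): hands the job in; it is judged then, once.
Trained networks look in the newest picture that a camera, given by its name, has taken for a name from the list of things; names that differ only in an ending like _2 or _b are one class to them, and where a whole thing is asked for, a point or a joint stands for the part that bears it (a point fixed in the world has none). Each returns a list of dicts, best first, with "confidence" (0 to 1); they miss things now and then, are a little off and sometimes report something else, mostly with a low value. They report only what shows in the picture. A call takes as long as a camera call.
- arm.spot_in(name, camera): "box" ([centre column, centre row, width, height] in pixels, round what is visible of it).
The state is a dict: "clock": time; "joint_pos": joint angles; "joint_vel": joint speeds; "effort": joint torques, N m; "tcp_pos": TCP position; "tool_rot": TCP orientation; "contact_force": force on the tool from outside, world axes, zero at the start; "moment": the same for the moment, N m; "gripper_width": finger opening in mm; "gripper_force": force on a finger pad.
Only numpy, scipy, OpenCV 4.12 (cv2) and the standard library are available. Lean on these libraries where they do the work, as an engineer would, in place of code of your own. Each camera call takes 0.05 s, during which the arm holds its last target. There are 200 camera calls.

TASK

The spoked clamping wheel on the bench has a flat key-headed screw at the end of each of its three spokes. Starting with the screw beside the wheel's lug, turn it one quarter turn clockwise (seen from above), so that its key lies square across its spoke; then do the same to the next screw clockwise around the rim. Never overtighten a screw, leave the third screw as it is, and let go.

Things in the scene. Friction and masses are not known exactly. Their poses are not given: they have to be found in the camera images.
- wheel: Round black iron wheel fixed to the bench, 218 mm across, rim top at height 30 mm, hub (38 mm wide) to 48 mm, 3 spokes (18 mm wide, top at 40 mm) 120 degrees apart over a red disc. One lug, 34 mm wide, 36 mm high, juts 50 mm out of the rim in line with a spoke. Origin: centre of underside; z up; x along the spoke to the lug. Screw 1 stands on x, screw 2 at -120, screw 3 at +120 degrees.
- screw_1 (a joint): Turn of screw 1 (at the lug), rad, clockwise from above positive; key along its spoke at 0, square across at 1.571. Starts within 0.12 of 0. Stiff (0.06 N m), stays where left, no stop within half a turn. Its upright axis is 85 mm from the wheel's centre. Worn steel flat key 44 mm long, 9 mm thick, 45 to 75 mm above the bench, centred on the axis, over a 24 mm round collar (40 to 46 mm).
- screw_2 (a joint): Turn of screw 2, built, read and starting like screw 1: on the next spoke clockwise seen from above, axis also 85 mm from the centre.
- screw_3 (a joint): Turn of screw 3, the last one (next anticlockwise from the lug), built and read like screw 1; to stay as it is.

How it is judged (in metres and radians):
On the way, in this order (a step that is already met when the one before it is completed fails the run):
1. screw 1 (at the lug) a quarter turn clockwise, within 20 degrees, while screw 2 is not yet turned (value of joint screw_1 between 1.22 and 1.92 rad and value of joint screw_2 between -0.4 and 0.4 rad), for 0.2 s.
2. then screw 2 a quarter turn clockwise, within 20 degrees (value of joint screw_2 between 1.22 and 1.92 rad), for 0.2 s.
At the end, for the whole second after the job is handed in: The keys of screws 1 and 2 each stand a quarter turn clockwise of lying along their spokes, square across them within 20 degrees (1.22 to 1.92 rad), and the key of screw 3 still lies along its spoke within 23 degrees (0.4 rad) (all of step 2 and value of joint screw_1 between 1.22 and 1.92 rad and value of joint screw_3 between -0.4 and 0.4 rad); the robot touches nothing.
It fails at once if screw 1 or screw 2 overtightened (beyond 2.3 rad, about 130 degrees) (value of joint any of screw_1, screw_2 above 2.3 rad).
It fails at once if screw 3 turned more than 0.6 rad (value of joint screw_3 above 0.6 rad or value of joint screw_3 below -0.6 rad).
It also fails if it takes over 51 s, if anything falls off the work surface, if the arm or the gripper's body presses on something with over 40 N, if the wrist force passes 120 N, or if a joint passes its speed limit or range.

## Working session

There is one attempt and no reset: what is moved stays moved. The work goes in short steps, Python scripts to look and compute and a shell command to move; the robot and the scene stay as the last step left them, time stands still between calls to the robot, and variables do not carry over. Pictures are saved under pics/ and viewed, at most 10 in all, crops included, and the job is handed in when it is done.

```bash
mkdir -p pics
cat > h.py <<'E'
import numpy as np,cv2
from bench import arm
def ray(cam,u,v,z,cal=None):
    c=cal or arm.calibration(cam);f=240/np.tan(np.radians(c['vfov'])/2)
    T=np.array(c['world_from_camera']);d=T[:3,:3]@np.array([(u-c['cx'])/f,(v-c['cy'])/f,1]);o=T[:3,3]
    return o+d*(z-o[2])/d[2]
def proj(cam,P,cal=None):
    c=cal or arm.calibration(cam);f=240/np.tan(np.radians(c['vfov'])/2)
    T=np.linalg.inv(np.array(c['world_from_camera']));q=T[:3,:3]@np.array(P,float)+T[:3,3]
    return [c['cx']+f*q[0]/q[2],c['cy']+f*q[1]/q[2]]
E
python3 - <<'E'
from h import *
for n in("top","side"):
    im=arm.snapshot(n);cv2.imwrite(f"pics/{n}0.png",im)
    for t in("wheel","screw_1"):
        for r in arm.spot_in(t,n): print(n,t,np.round(r['box']),round(r['confidence'],2),ray(n,*r['box'][:2],{'wheel':35,'screw_1':65}[t]).round())
print(arm.get_obs())
E
```

```text
top wheel [325. 257. 146. 169.] 0.55 [542.  -2.  35.]
top screw_1 [347. 287.  10.  33.] 0.78 [491. -24.  65.]
top screw_1 [365. 192.  28.  24.] 0.76 [624. -70.  65.]
top screw_1 [270. 222.  36.  21.] 0.75 [596.  72.  65.]
side screw_1 [274. 241.  29.  36.] 0.94 [591.  86.  65.]
side screw_1 [304. 183.  18.  31.] 0.93 [628. -61.  65.]
side screw_1 [391. 224.  40.  39.] 0.63 [488.  -9.  65.]
{'clock': 0.3, 'joint_pos': array([-1.21459976e+00,  1.24070849e-01,  1.65074331e+00, -1.21975332e-05,
        1.36748330e+00, -8.26078223e-02]), 'joint_vel': array([ 0.00163196, -0.0003512 , -0.00294592,  0.00061558, -0.00068278,
        0.00043956]), 'effort': array([ 2.36042633e-04, -4.22977924e+01, -3.65044141e+01, -3.82125563e-05,
        3.82486236e-03,  9.50783004e-06]), 'tcp_pos': array([ 276.05338707, -588.24685891,  230.88445775]), 'tool_rot': array([-3.48293868e-04,  9.76027405e-01,  2.17647377e-01, -5.39731067e-05]), 'contact_force': array([-0.8326052 , -0.03640478,  0.08140855]), 'moment': array([ 0.02888036, -0.01220109,  0.03637116]), 'gripper_force': 0.0, 'gripper_width': 85.54239482438379}
```

View pics/top0.png

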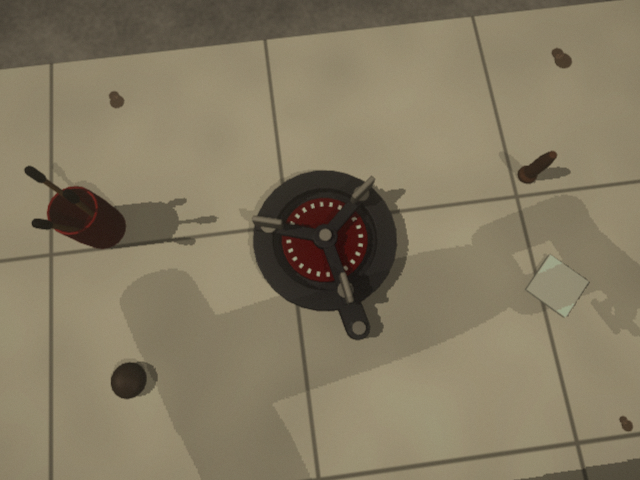

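The top view shows the wheel with its hub at (325,235) and the lug at lower right (358,328). Screw 1 is at (346,287), screw 2 (next clockwise) on the left at (268,222), and screw 3 at upper right (366,190). Next I fit the wheel pose to these points.

```bash
cat > fit.py <<'E'
from h import *
from scipy.optimize import least_squares
def pts(p,z):
    cx,cy,a=p[0],p[1],p[2]
    return [[cx+85*np.cos(a+t),cy+85*np.sin(a+t),z] for t in np.radians([0,-120,120])]
def fit(obs,p0,z=60):  # obs: list of (cam,cal,[(idx,u,v)])
    def res(p):
        P=pts(p,z);return np.ravel([np.subtract(proj(c,P[i],cal),(u,v)) for c,cal,l in obs for i,u,v in l])
    s=least_squares(res,p0,loss='soft_l1');return s.x,res(s.x)
E
python3 - <<'E'
from fit import *
t=("top",arm.calibration("top"),[(0,347,287),(1,270,222),(2,365,192)])
s=("side",arm.calibration("side"),[(0,391,224),(1,274,241),(2,304,183)])
for o in([t],[s],[t,s]):
    p,r=fit(o,[560,0,-2.8]);print(p.round(3),r.round(1)); print(np.round(pts(p,60)))
print("hub",ray("top",325,235,48), "lug",ray("top",358,328,36))
for n in("top","side"):
    c=arm.calibration(n);print(n,np.round(c['world_from_camera'],2).tolist(),c['vfov'])
w=arm.calibration("wrist");T=np.array(w['world_from_camera']);o=arm.get_obs()
print(T.round(2),w['vfov'],w['cx'],w['cy'])
im=cv2.imread("pics/side0.png")[140:300,220:460];cv2.imwrite("pics/side0c.png",cv2.resize(im,None,fx=3,fy=3,interpolation=2))
E
```

```text
[571.47   -7.709  -2.947] [ 0.2  1.9 -0.3 -0.3  0.1 -1. ]
[[488. -24.  60.]
 [599.  73.  60.]
 [627. -72.  60.]]
[572.065  -2.039  -2.917] [ 1.5 -1.3 -1.1 -0.2 -0.1  2.4]
[[489. -21.  60.]
 [597.  79.  60.]
 [630. -64.  60.]]
[573.061  -6.774  -2.931] [ 0.2  0.6 -1.2 -0.4 -1.4 -2.5  1.9 -2.8 -0.6 -2.7  1.8  0.7]
[[490. -25.  60.]
 [599.  74.  60.]
 [630. -70.  60.]]
hub [571.78555695  -4.78742425  48.        ] lug [433.49660984 -33.59220266  36.        ]
top [[-0.13, -0.97, 0.23, 421.32], [-0.99, 0.13, -0.03, 37.74], [0.0, -0.23, -0.97, 692.58], [0.0, 0.0, 0.0, 1.0]] 55.940060274350124
side [[-0.9, -0.23, 0.36, 319.29], [-0.43, 0.47, -0.77, 551.48], [0.01, -0.85, -0.52, 394.82], [0.0, 0.0, 0.0, 1.0]] 45.984878067777444
[[ 4.2000e-01 -8.7000e-01 -2.5000e-01  3.3990e+02]
 [-9.1000e-01 -4.1000e-01 -1.2000e-01 -5.5952e+02]
 [-0.0000e+00  2.7000e-01 -9.6000e-01  3.7368e+02]
 [ 0.0000e+00  0.0000e+00  0.0000e+00  1.0000e+00]] 62.21330108459851 322.4934416402508 226.32190352237234
```

View pics/side0c.png

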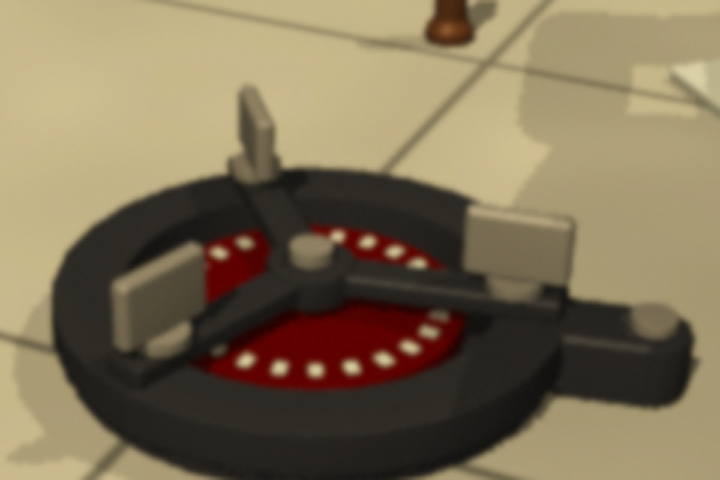

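The side view (enlarged 3x) confirms it: the lug is at right, screw 1's key is beside it, and screw 2's key is front left. All three keys lie along their spokes. Both camera fits agree within about 6 mm. I'll move to hover over screw 1 and refine there with the wrist camera.

```bash
cat >> h.py <<'E'
from scipy.spatial.transform import Rotation as R
def plan(x,y,z,yang):  # tool pointing down with tool-y at world angle yang
    o=arm.get_obs();q=o['tool_rot'];A=R.from_quat([q[1],q[2],q[3],q[0]])
    B=R.from_euler('z',yang+np.pi/2)*R.from_quat([1,0,0,0])
    dp=A.inv().apply(np.array([x,y,z])-o['tcp_pos'])/500; dr=(A.inv()*B).as_rotvec()/np.pi
    print('dp',dp.round(4),'dr',dr.round(4),'yang',np.arctan2(*A.apply([0,1,0])[1::-1]).round(3),'tcp',o['tcp_pos'].round(1),'q6',o['joint_pos'][5].round(3),'t',o['clock'])
E
python3 -c "
from h import *
plan(489,-22,200,0.4);plan(489,-22,200,1.78)"
```

```text
dp [ 0.8667 -0.8442  0.0624] dr [-2.000e-04 -2.000e-04 -4.876e-01] yang -1.132 tcp [ 276.1 -588.2  230.9] q6 -0.083 t 0.3
dp [ 0.8667 -0.8442  0.0624] dr [-0.000e+00 -3.000e-04 -9.269e-01] yang -1.132 tcp [ 276.1 -588.2  230.9] q6 -0.083 t 0.3
```

```bash
python3 -m pendant '[{"dp":[0.867,-0.844,0.062],"dr":[0,0,-0.488],"fingers":0},{"dp":[0.867,-0.844,0.062],"dr":[0,0,-0.488],"fingers":0},{"dp":[0.867,-0.844,0.062],"dr":[0,0,-0.488],"fingers":0},{"dp":[0.867,-0.844,0.062],"dr":[0,0,-0.488],"fingers":0},{"dp":[0.867,-0.844,0.062],"dr":[0,0,-0.488],"fingers":0},{"dp":[0.867,-0.844,0.062],"dr":[0,0,-0.488],"fingers":0},{"dp":[0.867,-0.844,0.062],"dr":[0,0,-0.488],"fingers":0},{"dp":[0.867,-0.844,0.062],"dr":[0,0,-0.488],"fingers":0},{"dp":[0.867,-0.844,0.062],"dr":[0,0,-0.488],"fingers":0},{"dp":[0.867,-0.844,0.062],"dr":[0,0,-0.488],"fingers":0},{"dp":[0.867,-0.844,0.062],"dr":[0,0,-0.488],"fingers":0},{"dp":[0.867,-0.844,0.062],"dr":[0,0,-0.488],"fingers":0}]' 40; python3 -c "
from h import *
plan(489,-22,200,1.78)"
```

```text
clock: 1.8
tcp_pos: [489.1, -22.4, 200.3]
tool_rot: [0.0, 0.552, 0.834, -0.0]
contact_force: [-1.0, 0.7, 0.6]
gripper_width: 42.9
gripper_force: 0.0
dp [0.0009 0.0001 0.0006] dr [-2.000e-04  0.000e+00 -4.388e-01] yang 0.401 tcp [489.1 -22.4 200.3] q6 -0.557 t 1.8
```

```bash
python3 -m pendant '[{"dp":[0,0,0],"dr":[0,0,-0.439],"fingers":0},{"dp":[0,0,0],"dr":[0,0,-0.439],"fingers":0},{"dp":[0,0,0],"dr":[0,0,-0.439],"fingers":0},{"dp":[0,0,0],"dr":[0,0,-0.439],"fingers":0},{"dp":[0,0,0],"dr":[0,0,-0.439],"fingers":0},{"dp":[0,0,0],"dr":[0,0,-0.439],"fingers":0},{"dp":[0,0,0],"dr":[0,0,-0.439],"fingers":0},{"dp":[0,0,0],"dr":[0,0,-0.439],"fingers":0},{"dp":[0,0,0],"dr":[0,0,-0.439],"fingers":0},{"dp":[0,0,0],"dr":[0,0,-0.439],"fingers":0}]'
python3 - <<'E'
from h import *
plan(489,-22,100,1.78)
c=arm.calibration("wrist");im=arm.snapshot("wrist")
for r in arm.spot_in("screw_1","wrist"): print(np.round(r['box']),round(r['confidence'],2),ray("wrist",*r['box'][:2],60,c).round())
for P in([489,-22,75],[572,-5,48],[433.5,-33.6,36]):
    u,v=map(int,np.round(proj("wrist",P,c)));print(u,v)
    cv2.drawMarker(im,(u,v),(0,255,0),1,10)
cv2.imwrite("pics/w1.png",im)
E
```

```text
clock: 3.05
tcp_pos: [489.1, -23.0, 200.4]
tool_rot: [0.0, -0.103, 0.995, -0.0]
contact_force: [0.9, -0.7, -0.5]
gripper_width: 42.7
gripper_force: 0.0
dp [-2.000e-04  2.100e-03  2.008e-01] dr [-0.      0.     -0.0007] yang 1.778 tcp [489.1 -23.  200.4] q6 -1.935 t 3.05
[324. 215.  29.  64.] 0.74 [493. -23.  60.]
326 216
325 308
325 130
```

View pics/w1.png

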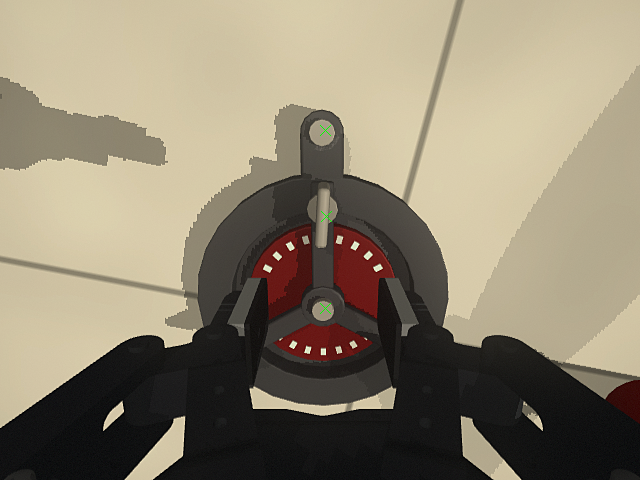

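The wrist view shows screw 1's key at (323,217), the hub at (322,310) and the lug boss at (321,132). My projected marks sit about 3 px to the right of each, and the key is nearly parallel to the tool x axis. Next I compute the correction.

Run:
```python
from h import *
from scipy.optimize import least_squares
c=arm.calibration("wrist")
hub=ray("wrist",322.5,310,48,c);k=ray("wrist",323,217,75,c);l=ray("wrist",321.5,131.5,36,c)
print(hub,k,l)
a,b=ray("wrist",324,187,75,c),ray("wrist",320.5,245,75,c);print(a,b,np.linalg.norm(a-b),np.arctan2(*(a-b)[1::-1]))
print("spoke",np.arctan2(*(l-hub)[1::-1]),np.arctan2(*(k-hub)[1::-1]),np.linalg.norm((k-hub)[:2]))
# colour check of key edges
im=arm.snapshot("wrist");g=im.max(2)
for v in(190,200,210,220,230,240): print(v,g[v,308:340].tolist())
plan(k[0],k[1],90,1.78)
```

```text
[574.3854685   -5.83927716  48.        ] [490.06785885 -23.24779315  75.        ] [435.28709064 -35.93401142  36.        ]
[469.23144229 -26.9504808   75.        ] [510.57218141 -20.73515273  75.        ] 41.80534671576167 -2.9923663876399176
spoke -2.9285210030984006 -2.9379899032173964 86.09596812617377
190 [55, 54, 45, 49, 52, 54, 54, 53, 50, 71, 99, 115, 129, 144, 151, 151, 154, 154, 154, 155, 146, 79, 60, 66, 70, 54, 64, 73, 73, 74, 71, 71]
200 [52, 81, 112, 111, 107, 106, 107, 110, 79, 93, 114, 132, 148, 157, 162, 170, 177, 180, 170, 159, 140, 125, 145, 143, 160, 143, 89, 58, 64, 60, 73, 74]
210 [108, 105, 105, 105, 105, 105, 107, 89, 74, 108, 122, 142, 154, 160, 164, 174, 180, 172, 161, 157, 106, 143, 141, 142, 142, 141, 141, 144, 166, 84, 58, 62]
220 [43, 42, 33, 39, 104, 110, 110, 69, 100, 114, 131, 151, 157, 162, 168, 175, 171, 167, 163, 118, 143, 145, 144, 96, 49, 49, 62, 63, 60, 64, 62, 61]
230 [73, 75, 62, 42, 45, 47, 43, 86, 110, 125, 143, 154, 158, 165, 170, 175, 166, 164, 151, 67, 58, 62, 63, 60, 64, 82, 99, 98, 96, 96, 96, 97]
240 [118, 64, 75, 39, 54, 67, 64, 104, 118, 134, 152, 156, 160, 165, 175, 167, 160, 163, 92, 53, 58, 62, 62, 58, 62, 80, 92, 114, 223, 208, 205, 205]
dp [-0.0014 -0.0018  0.2207] dr [-0.      0.     -0.0002] yang 1.779 tcp [489.2 -22.5 200.3] q6 -1.935 t 3.2
```

```bash
python3 -m pendant '[{"dp":[-0.0014,-0.0018,0.1],"dr":[0,0,0.019],"fingers":0},{"dp":[-0.0014,-0.0018,0.2],"dr":[0,0,0.019],"fingers":0},{"dp":[-0.0014,-0.0018,0.25],"dr":[0,0,0.019],"fingers":0},{"dp":[-0.0014,-0.0018,0.298],"dr":[0,0,0.019],"fingers":0},{"dp":[-0.0014,-0.0018,0.298],"dr":[0,0,0.019],"fingers":0},{"dp":[-0.0014,-0.0018,0.298],"dr":[0,0,0.019],"fingers":0}]' ; python3 -m pendant '[{"dp":[0,0,0],"dr":[0,0,0],"fingers":-1},{"dp":[0,0,0],"dr":[0,0,0],"fingers":-1},{"dp":[0,0,0],"dr":[0,0,0],"fingers":-1},{"dp":[0,0,0],"dr":[0,0,0],"fingers":-1},{"dp":[0,0,0],"dr":[0,0,0],"fingers":-1},{"dp":[0,0,0],"dr":[0,0,0],"fingers":-1}]' 30; python3 -c "
from h import *
plan(490.1,-23.2,51,0.21);print(arm.get_obs()['moment'])"
```

```text
clock: 3.95
tcp_pos: [490.9, -23.1, 52.3]
tool_rot: [0.001, -0.075, 0.997, -0.0]
contact_force: [0.5, -0.8, 0.1]
gripper_width: 42.6
gripper_force: 0.0
clock: 4.7
tcp_pos: [491.0, -23.2, 52.6]
tool_rot: [0.001, -0.075, 0.997, -0.0]
contact_force: [-1.1, -1.1, 5.8]
gripper_width: 8.3
gripper_force: 32.3
dp [0.0019 0.0002 0.0032] dr [2.000e-04 6.000e-04 4.808e-01] yang 1.72 tcp [491.  -23.2  52.6] q6 -1.877 t 4.7
[-0.00831612  0.26202624 -0.03658928]
```

Gripped, and nearly centred (side force about 1 N). Now turning clockwise to 0.481 units.

```bash
python3 -m pendant '[{"dp":[0,0,0],"dr":[0,0,0.05],"fingers":-1},{"dp":[0,0,0],"dr":[0,0,0.1],"fingers":-1},{"dp":[0,0,0],"dr":[0,0,0.15],"fingers":-1},{"dp":[0,0,0],"dr":[0,0,0.2],"fingers":-1}]' 40;python3 -c "
from h import *
plan(490.1,-23.2,51,0.21);print(arm.get_obs()['moment'])"
```

```text
clock: 5.2
tcp_pos: [491.0, -23.2, 52.6]
tool_rot: [0.001, 0.239, 0.971, -0.0]
contact_force: [-0.9, -0.1, 6.5]
gripper_width: 8.0
gripper_force: 41.5
dp [ 0.0016 -0.0008  0.0032] dr [0.0003 0.0005 0.2793] yang 1.087 tcp [491.  -23.2  52.6] q6 -1.244 t 5.2
[-0.14259822  0.25200387  0.08302582]
```

```bash
python3 -m pendant '[{"dp":[0,0,0],"dr":[0,0,0.05],"fingers":-1},{"dp":[0,0,0],"dr":[0,0,0.1],"fingers":-1},{"dp":[0,0,0],"dr":[0,0,0.15],"fingers":-1},{"dp":[0,0,0],"dr":[0,0,0.2],"fingers":-1},{"dp":[0,0,0],"dr":[0,0,0.25],"fingers":-1},{"dp":[0,0,0],"dr":[0,0,0.28],"fingers":-1},{"dp":[0,0,0],"dr":[0,0,0.28],"fingers":-1},{"dp":[0,0,0],"dr":[0,0,0.28],"fingers":0},{"dp":[0,0,0],"dr":[0,0,0.28],"fingers":0},{"dp":[0,0,0],"dr":[0,0,0.28],"fingers":0},{"dp":[0,0,0],"dr":[0,0,0.28],"fingers":0},{"dp":[0,0,0],"dr":[0,0,0.28],"fingers":0}]' 40; python3 -m pendant '[{"dp":[0,0,-0.1],"dr":[0,0,0],"fingers":0},{"dp":[0,0,-0.2],"dr":[0,0,0],"fingers":0},{"dp":[0,0,-0.3],"dr":[0,0,0],"fingers":0},{"dp":[0,0,-0.3],"dr":[0,0,0],"fingers":0}]'
python3 - <<'E'
from h import *
plan(599,75,200,-0.31)
cv2.imwrite("pics/w2.png",arm.snapshot("wrist"))
E
```

```text
clock: 6.7
tcp_pos: [490.1, -22.9, 51.2]
tool_rot: [-0.0, 0.628, 0.778, -0.0]
contact_force: [-0.5, -0.5, 0.6]
gripper_width: 42.8
gripper_force: 0.0
clock: 7.2
tcp_pos: [493.1, -23.4, 207.1]
tool_rot: [0.005, 0.628, 0.778, 0.003]
contact_force: [-0.4, -0.2, 0.3]
gripper_width: 42.3
gripper_force: 0.0
dp [0.1477 0.2484 0.016 ] dr [0.0033 0.0004 0.1664] yang 0.213 tcp [493.1 -23.4 207.1] q6 -0.369 t 7.2
```

View pics/w2.png

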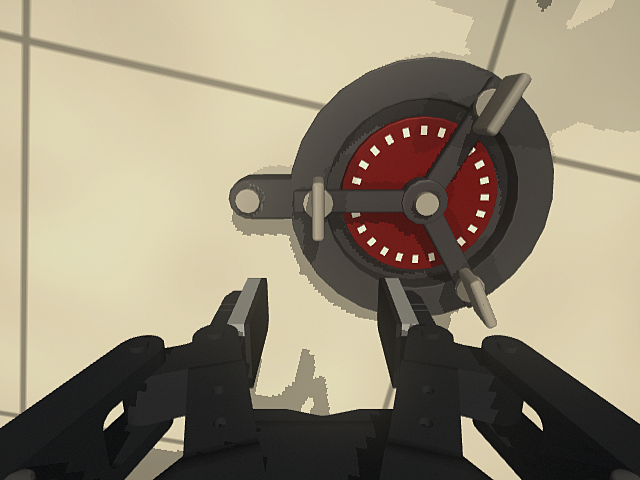

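Screw 1's key, at (318,208), now lies square across its spoke. Screw 2 is at upper right (503,105). I'll hover over it now.

```bash
python3 -m pendant '[{"dp":[0.148,0.248,0.016],"dr":[0.0033,0,0.168],"fingers":0},{"dp":[0.148,0.248,0.016],"dr":[0.0033,0,0.168],"fingers":0},{"dp":[0.148,0.248,0.016],"dr":[0.0033,0,0.168],"fingers":0},{"dp":[0.148,0.248,0.016],"dr":[0.0033,0,0.168],"fingers":0},{"dp":[0.148,0.248,0.016],"dr":[0.0033,0,0.168],"fingers":0},{"dp":[0.148,0.248,0.016],"dr":[0.0033,0,0.168],"fingers":0}]'
python3 - <<'E'
from h import *
c=arm.calibration("wrist");im=arm.snapshot("wrist")
for r in arm.spot_in("screw_2","wrist"): print(np.round(r['box']),round(r['confidence'],2),ray("wrist",*r['box'][:2],60,c).round())
for P in([599.8,75.3,75],[573.5,-5.5,48]):
    u,v=map(int,np.round(proj("wrist",P,c)));print(u,v)
    cv2.drawMarker(im,(u,v),(0,255,0),1,6)
plan(599.8,75.3,51,-0.31)
cv2.imwrite("pics/w3.png",cv2.resize(im[130:370,160:480],None,fx=2,fy=2))
E
```

```text
clock: 8.0
tcp_pos: [594.9, 74.8, 193.0]
tool_rot: [-0.003, 0.809, 0.587, -0.004]
contact_force: [0.7, -0.5, -0.1]
gripper_width: 42.6
gripper_force: 0.0
[333. 211.  33.  66.] 0.8 [602.  74.  60.]
330 215
329 309
dp [0.0045 0.0111 0.2849] dr [-0.0031  0.0008 -0.0018] yang -0.316 tcp [595.3  74.8 193.5] q6 0.351 t 8.1
```

View pics/w3.png

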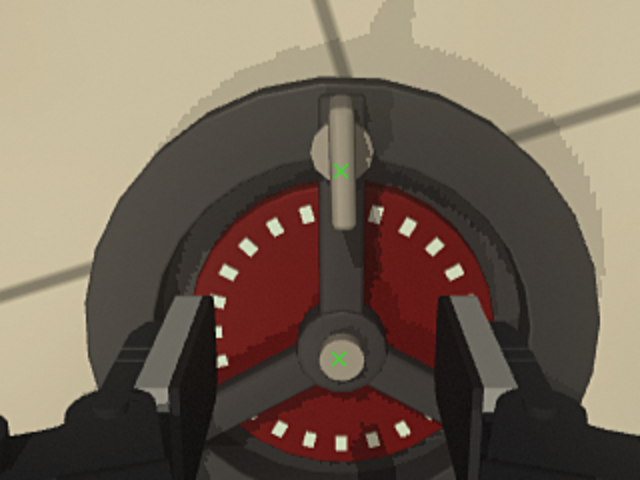

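The wrist view (cropped and enlarged 2x) shows screw 2's key from (340,95) to (344,230) and the hub at (342,360). My marks agree within about 1 px. I'll descend and grip.

```bash
python3 -m pendant '[{"dp":[0.005,0.0125,0],"dr":[-0.003,0,-0.004],"fingers":0},{"dp":[0.005,0.0125,0.1],"dr":[-0.003,0,-0.004],"fingers":0},{"dp":[0.005,0.0125,0.2],"dr":[-0.003,0,-0.004],"fingers":0},{"dp":[0.005,0.0125,0.25],"dr":[-0.003,0,-0.004],"fingers":0},{"dp":[0.005,0.0125,0.283],"dr":[-0.003,0,-0.004],"fingers":0},{"dp":[0.005,0.0125,0.283],"dr":[-0.003,0,-0.004],"fingers":0},{"dp":[0.005,0.0125,0.283],"dr":[-0.003,0,-0.004],"fingers":0}]'; python3 -c "
from h import *
plan(600,75.3,51,-0.31)"; python3 -m pendant '[{"dp":[0,0,0],"dr":[0,0,0],"fingers":-1},{"dp":[0,0,0],"dr":[0,0,0],"fingers":-1},{"dp":[0,0,0],"dr":[0,0,0],"fingers":-1},{"dp":[0,0,0],"dr":[0,0,0],"fingers":-1},{"dp":[0,0,0],"dr":[0,0,0],"fingers":-1},{"dp":[0,0,0],"dr":[0,0,0],"fingers":-1}]' 40; python3 -c "
from h import *
plan(600,75.3,51,-1.885);print(arm.get_obs()['moment'])"
```

```text
clock: 8.98
tcp_pos: [602.3, 76.1, 53.4]
tool_rot: [0.001, 0.806, 0.592, -0.0]
contact_force: [-0.0, 1.3, -0.7]
gripper_width: 42.8
gripper_force: 0.0
dp [-0.0028 -0.004   0.0049] dr [0.0007 0.0005 0.0024] yang -0.303 tcp [602.3  76.1  53.4] q6 0.342 t 8.975
clock: 9.72
tcp_pos: [600.4, 76.6, 53.2]
tool_rot: [-0.0, 0.806, 0.592, -0.002]
contact_force: [-6.9, 1.9, 6.5]
gripper_width: 7.7
gripper_force: 40.5
dp [-0.0027  0.      0.0043] dr [0.     0.0012 0.5037] yang -0.302 tcp [600.4  76.6  53.2] q6 0.342 t 9.725
[0.27367226 0.93062545 0.00600121]
```

```bash
python3 -m pendant '[{"dp":[0,-0.003,0],"dr":[0,0,0.05],"fingers":-1},{"dp":[-0.001,-0.003,0],"dr":[0,0,0.1],"fingers":-1},{"dp":[-0.001,-0.003,0],"dr":[0,0,0.15],"fingers":-1},{"dp":[-0.001,-0.003,0],"dr":[0,0,0.2],"fingers":-1}]' 40;python3 -c "
from h import *
plan(600,75.3,51,-1.885);print(arm.get_obs()['moment'])"
```

```text
clock: 10.22
tcp_pos: [600.8, 76.2, 53.2]
tool_rot: [0.001, 0.95, 0.312, 0.001]
contact_force: [1.4, 0.9, 1.6]
gripper_width: 8.4
gripper_force: 39.8
dp [-0.0024  0.0006  0.0044] dr [ 0.0008 -0.0006  0.3021] yang -0.936 tcp [600.8  76.2  53.2] q6 0.976 t 10.225
[ 0.0624933  -0.19094829  0.06313279]
```

```bash
python3 -m pendant '[{"dp":[0,0,0],"dr":[0,0,0.05],"fingers":-1},{"dp":[0,0,0],"dr":[0,0,0.1],"fingers":-1},{"dp":[0,0,0],"dr":[0,0,0.15],"fingers":-1},{"dp":[0,0,0],"dr":[0,0,0.2],"fingers":-1},{"dp":[0,0,0],"dr":[0,0,0.25],"fingers":-1},{"dp":[0,0,0],"dr":[0,0,0.302],"fingers":-1},{"dp":[0,0,0],"dr":[0,0,0.302],"fingers":-1},{"dp":[0,0,0],"dr":[0,0,0.302],"fingers":0},{"dp":[0,0,0],"dr":[0,0,0.302],"fingers":0},{"dp":[0,0,0],"dr":[0,0,0.302],"fingers":0},{"dp":[0,0,0],"dr":[0,0,0.302],"fingers":0},{"dp":[0,0,0],"dr":[0,0,0.302],"fingers":0}]' 40; python3 -m pendant '[{"dp":[0,0,-0.1],"dr":[0,0,0],"fingers":0},{"dp":[0,0,-0.2],"dr":[0,0,0],"fingers":0},{"dp":[0,0,-0.3],"dr":[0,0,0],"fingers":0},{"dp":[0,0,-0.3],"dr":[0,0,0],"fingers":0},{"dp":[0,0,-0.3],"dr":[0,0,0],"fingers":0},{"dp":[0,0,-0.3],"dr":[0,0,0],"fingers":0}]'
python3 - <<'E'
from h import *
plan(599,75,200,-0.31)
a=arm.snapshot("wrist");b=arm.snapshot("side")[140:300,220:460]
cv2.imwrite("pics/w4.png",np.hstack([cv2.resize(a,(400,300)),cv2.resize(b,(400,300))]))
E
```

```text
clock: 11.72
tcp_pos: [599.3, 76.1, 51.7]
tool_rot: [0.001, 0.988, -0.154, -0.001]
contact_force: [-0.9, 0.3, 0.6]
gripper_width: 42.9
gripper_force: 0.0
clock: 12.48
tcp_pos: [598.4, 76.3, 199.4]
tool_rot: [0.002, 0.988, -0.154, -0.002]
contact_force: [0.0, -0.2, -0.4]
gripper_width: 42.3
gripper_force: 0.0
dp [ 0.0019  0.0022 -0.0012] dr [-0.      0.002  -0.4996] yang -1.88 tcp [598.4  76.3 199.4] q6 1.919 t 12.475
```

View pics/w4.png

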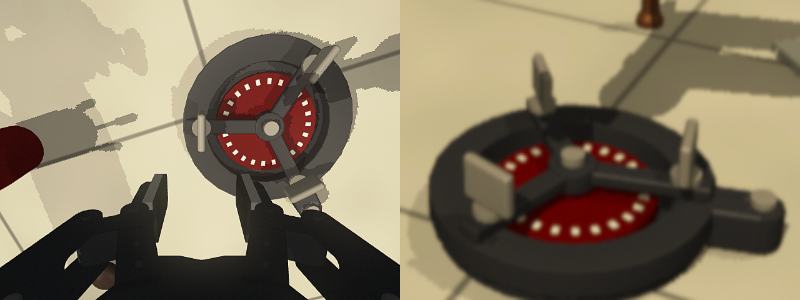

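Screw 2's key, at (201,132) in the left panel, and screw 1's key, at (308,190), both lie square across their spokes. Screw 3's key, at (322,62), still lies along its spoke, and the gripper is clear.

```bash
python3 -c "
from bench import arm
print(arm.sign_off())"
```

```text
the job is handed in; nothing more can be done
None
```

Screws 1 and 2 are each turned a quarter turn clockwise and look square across their spokes in the final pictures, screw 3 is untouched, the gripper is clear, and the job was handed in at about 12.6 s (no verdict was returned).

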